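# Spring check of a flat mirror mount

### The arm

A 6-joint arm with a two-finger parallel gripper is mounted at the origin on a cart in front of the work surface, level with it; the furniture and walls round the work are solid. World frame = base frame: x ahead of the robot, y to its left, z up, the work surface at z = 0. Lengths are in mm, angles in rad, forces in N, time in s.
With the tool pointing down it reaches from about 350 to 775 mm from the base axis. Payload 7.3 kg.
Tool frame: the origin (TCP) lies at the very end of the fingers, on their centre line; the grasp point (between the pads) lies 19 mm behind it; z points along the fingers, y is the direction in which the jaws open and shut (so a half turn about z gives the same grasp; the last joint's range is limited). The gripper opens to 92 mm and grips with 3 to 60 N. Pads are 19 mm wide; open, the fingers measure 130 mm over their backs; the gripper's body (75 mm by 190 mm) begins 47 mm behind the grasp point.
Start: joints at [-1.251, 0.342, 1.524, -0, 1.275, -0.146], TCP at [235.823, -469.08, 188.341] pointing down, gripper open.
Joint ranges: [-2.53, 2.53], [-0.77, 2.02], [0.04, 2.7], [-1, 4.14], [0.28, 2.66], [-3.11, 3.11]. Speed limits (rad/s): [2.57, 2.57, 3.14, 3.14, 3.14, 3.14].

### API

Orientations are given as a rotation vector (axis times angle).
In Python, from rig import manip, read_camera, get_calibration gives the robot as it stands.
- The arm moves only by the tool play_rows, never from a script. Its argument "commands" is a list of rows, each a list of 6 numbers: the shift along the tool's x, y, z in cm, then the turn, a rotation vector about the tool's x, y, z in units of 5 degrees (1.0 is 5 degrees). In form: [[dx, dy, dz, ax, ay, az], ...]. A call has 1 to 8 rows; each row is the pose to reach, as a shift and turn from the pose commanded when the call began, along the tool's axes at that moment; what a row does not reach only later rows make up. A row lasts 1/12 s, in which the tool goes at most 41.7 mm and 7.16 degrees, less where a joint would pass 70% of its speed; a pose out of reach is approached as far as the arm can. A call with a gripper value outside its range is refused whole. "fingers" is the opening, from 0 (shut) to 1 (fully open), set as the call begins (left out, the last holds). The fingers move at their own pace and stop on an object; "newtons" is the grip in N (left out, the last holds). Time passes only in rows, so rows that repeat a pose let the fingers close. It gives the time, the measured TCP pose, the force and the opening at its end, in the units of the state.
- manip.state(): the state, without advancing time (a new reading comes with each control period).
- read_camera(name): name is "scene" or "top" or "wrist"; returns the picture (480x640x3 uint8, blue, green, red); there is no depth.
- get_calibration(name): a dict with "vertical_fov" (degrees; the focal length in pixels is half the picture's height over the tangent of half this angle, whatever the lens; pixels are square), "cx", "cy" (the principal point, pixels), "rvec" (rotation vector, rad) and "tvec" (3), from world to camera coordinates, as OpenCV has them; the wrist camera has in their place "mount" (4x4, takes a point from camera to tool coordinates, whose origin is the TCP and whose axes are the flange's). Camera axes: x right, y down, z forward; pixel columns grow to the right and rows downward; lengths in mm; the calibration is good to about 2 mm. A picture is of the moment at which its call begins: read the wrist's pose just before it. get_calibration takes no time and is no camera call.
- manip.job_done(): hands the job in, once; it reports no verdict.
The state is a dict: "time": time; "joint_positions": joint angles; "qd": joint speeds; "effort": joint torques, N m; "eef_pos": TCP position; "eef_rot": TCP orientation; "wrist_force": force on the tool from outside, world axes, zero at the start; "wrist_torque": the same for the moment, N m; "opening": finger opening in mm.
Only numpy, scipy, OpenCV 4.12 (cv2) and the standard library are available. Lean on these libraries where they do the work, as an engineer would, in place of code of your own. Each camera call takes 0.05 s, during which the arm holds its last target. There are 200 camera calls.

### The job

Check the two corner springs of the mirror mount on the bench with your fingertips. Press the steel dome on the left corner straight down until that corner's pointer stands in the notch of the brass rider on its scale, keep it there for about a second, and let the plate spring all the way back up; then do the same with the right corner. Do not push a pointer on past its notch, press only one corner at a time, do not pull the plate up or touch the mirror, and leave the three loose things round the mount where they lie.

Things in the scene. Friction and masses are not known exactly. Their poses are not given: they have to be found in the camera images.
- mount: steel base of the mount, bolted to the bench: two bars 62 mm wide, 10 mm high in a V open towards the robot. Origin on the bench top under the mirror's centre; z up, x away from the robot, y left (yaw up to 20 degrees either way)
- pivot (a point): ball pivot under the far corner of the tilt plate (mount x +85, y 0, z 60 mm). The plate, a 150 mm square, 10 mm thick, set cornerwise, mid height 60 mm at rest, stands on it and on a coil spring under its left and right corners. Pressing one corner's dome tips it about the line from the pivot to the other dome, so the other dome and pointer stay put; it springs back to rest by itself
- mirror: round glass mirror, 68 mm diameter, 3 mm thick, in a low ring on the middle of the tilt plate; origin at the centre of its underside, 70.5 mm above the bench at rest. Not to be touched
- dome_left (a point): top of the steel dome on the plate's left corner (mount x 0, y +85 mm; 22 mm diameter, 19 mm above the plate, top 84 mm above the bench at rest), 120 mm from the pivot. The spring pushes back with about 0.38 N per mm of dome travel from rest, without preload; the travel ends at about 31 mm
- pointer_left (a point): tip of the left pointer, a steel needle 3.6 mm thick on the line from the pivot through the left dome, 180 mm from the pivot, 60 mm above the bench at rest; it moves 1.5 times as far down as the left dome
- rider_left: brass rider clamped on the left scale post (12 mm square, 72 mm high, beside the pointer tip, outer far side). Two brass prongs 4 mm thick, one above the other with an 8 mm gap, end just beside the pointer's path: the gap is the notch; the pointer swings past freely. Origin at the notch centre on the pointer's path, z up; 26 to 42 mm above the bench, different for each rider and start
- dome_right (a point): top of the steel dome on the plate's right corner (mount x 0, y -85 mm; 22 mm diameter, 19 mm above the plate, top 84 mm above the bench at rest), 120 mm from the pivot. The spring pushes back with about 0.38 N per mm of dome travel from rest, without preload; the travel ends at about 31 mm
- pointer_right (a point): tip of the right pointer, a steel needle 3.6 mm thick on the line from the pivot through the right dome, 180 mm from the pivot, 60 mm above the bench at rest; it moves 1.5 times as far down as the right dome
- rider_right: brass rider clamped on the right scale post (12 mm square, 72 mm high, beside the pointer tip, outer far side). Two brass prongs 4 mm thick, one above the other with an 8 mm gap, end just beside the pointer's path: the gap is the notch; the pointer swings past freely. Origin at the notch centre on the pointer's path, z up; 26 to 42 mm above the bench, different for each rider and start
- graver: loose engraving tool with a mushroom-shaped wooden palm handle, 34x84x28 mm, lying on the bench on the robot's side of the mount; origin at the centre of its underside
- grit_dish: loose small round steel dish, 62 mm wide, 38 mm high, behind the mount on one side; origin at the centre of its underside
- loupe: loose folding loupe, 30x46x16 mm, lying behind the mount on the side where the dish is not; origin at the centre of its underside

How it is judged (in metres and radians):
On the way, in this order (a step that is already met when the one before it is completed fails the run):
1. the fingers press the left corner and its pointer stands in the notch, the right corner up (z of pointer_left in the frame of rider_left between -0.004 and 0.004 m and z of pointer_right in the frame of mount above 0.053 m and contact force between the fingers and mount above 1 N), for 0.5 s.
2. the left corner has sprung back to rest (z of pointer_left in the frame of mount between 0.056 and 0.064 m and z of pointer_right in the frame of mount between 0.056 and 0.064 m), for 0.2 s.
3. the fingers press the right corner and its pointer stands in the notch, the left corner up (z of pointer_right in the frame of rider_right between -0.004 and 0.004 m and z of pointer_left in the frame of mount above 0.053 m and contact force between the fingers and mount above 1 N), for 0.5 s.
At the end, for the whole second after the job is handed in: Both pointers are back within 4 mm of their rest height of 60 mm above the bench and the plate is still. On the way each pointer stood within 4 mm of its notch centre for at least 0.5 s, left first, with the other pointer no more than 7 mm down (all of step 2 and angular speed of mirror below 0.05 rad/s); the robot touches nothing.
It fails at once if a pointer is pushed more than 8 mm past its notch centre, beyond the lower prong (z of pointer_left in the frame of rider_left below -0.008 m or z of pointer_right in the frame of rider_right below -0.008 m).
It fails at once if both corners are pressed down at once (both pointers more than 10 mm below rest) (z of each of pointer_left, pointer_right in the frame of mount below 0.05 m).
It fails at once if the plate is pulled up (a pointer more than 7 mm above rest) (z of any of pointer_left, pointer_right in the frame of mount above 0.067 m).
It fails at once if the robot touches the mirror (contact force between any of the fingers, the arm and mirror above 0.3 N).
It fails at once if a loose thing is moved by more than 15 mm or lifted (distance of any of graver, grit_dish, loupe from where it was at the start of the episode above 0.015 m).
It also fails if it takes over 48 s, if anything falls off the work surface, if the arm or the gripper's body presses on something with over 40 N, if the wrist force passes 120 N, or if a joint passes its speed limit or range.

## Working session

There is one attempt and no reset: what is moved stays moved. The work goes in short steps, Python scripts to look and compute and a tool call to move; the robot and the scene stay as the last step left them, time stands still between calls to the robot, and variables do not carry over. Pictures are saved under pics/ and viewed, about 8 in all and at most 12, crops included, and the job is handed in when it is done.

Besides the shell and the picture viewer there is one more tool, called after "Call:" in YAML: its name, and indented under it one key for each argument. play_rows: Moves the arm, as the interface text tells. Its arguments: {"type":"object","properties":{"commands":{"type":"array"},"fingers":{"type":"number"},"newtons":{"type":"number"}},"required":["commands"]}

```bash
mkdir -p pics; ls
python3 - <<'E'
from rig import manip, read_camera, get_calibration
import cv2
print(manip.state())
for n in("scene","top","wrist"):
    c=get_calibration(n); print(n,c)
    if n!="wrist": cv2.imwrite(f"pics/{n}0.png",read_camera(n))
E
```

```text
pics
{'time': 0.0, 'joint_positions': array([-1.25099980e+00,  3.42732581e-01,  1.52501517e+00, -4.99045333e-06,
        1.27539391e+00, -1.45982751e-01]), 'qd': array([-6.90184657e-05, -2.26816497e-05, -1.09616399e-03, -1.27618147e-05,
       -1.32161126e-03,  1.93218704e-04]), 'effort': array([-4.11077126e-03, -4.31256652e+01, -2.44223177e+01,  7.13164313e-02,
        5.61437826e-02, -1.08575796e-04]), 'eef_pos': array([ 235.66649681, -468.6139509 ,  187.64053572]), 'eef_rot': array([-3.05527919e+00, -7.24694696e-01,  2.18555937e-04]), 'wrist_force': array([-0.08968267, -0.16943535, -0.02634222]), 'wrist_torque': array([-0.02734248,  0.03172615, -0.03275668]), 'opening': 92.12936634030189}
scene {'vertical_fov': 52.44788454811136, 'cx': 320.79096375683577, 'cy': 226.60828512169704, 'rvec': array([ 0.57013148, -2.52500837,  1.33371018]), 'tvec': array([510.32023723, 195.75011909, 725.57714608])}
top {'vertical_fov': 56.132997950571315, 'cx': 320.65434078545053, 'cy': 246.80228528142092, 'rvec': array([ 2.14190468, -2.10463674,  0.18983872]), 'tvec': array([ 35.52208468, 568.28993341, 832.08695857])}
wrist {'vertical_fov': 67.57442208619769, 'cx': 315.0012513676348, 'cy': 240.99444296383402, 'mount': array([[-6.63064252e-04, -9.61751656e-01, -2.73922094e-01,
         7.30460088e+01],
       [ 9.99999478e-01, -4.24811009e-04, -9.29100725e-04,
         6.95172183e-01],
       [ 7.77199040e-04, -2.73922567e-01,  9.61751435e-01,
        -1.95735477e+02],
       [ 0.00000000e+00,  0.00000000e+00,  0.00000000e+00,
         1.00000000e+00]])}
```

View pics/top0.png

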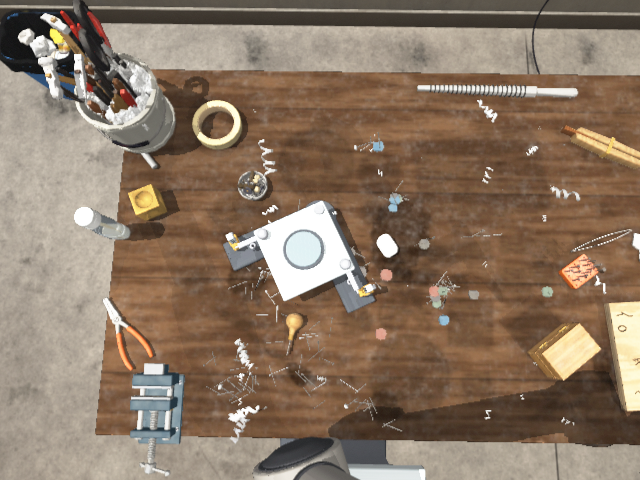

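View pics/scene0.png

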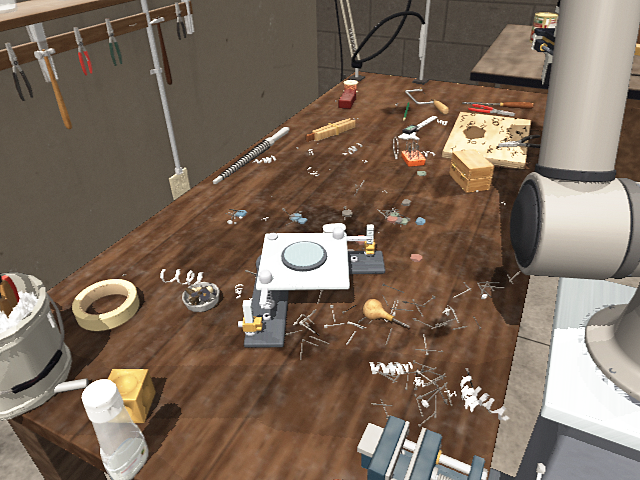

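The top view shows the plate with the mirror at about (304,249), the left dome at (263,234), the right dome at (345,265), the pivot at (320,210) and riders near (235,240) and (367,291). In the scene view the left rider is near (255,322) and the right one near (370,245).

```bash
cat > h.py <<'E'
import numpy as np, cv2
from rig import manip, read_camera, get_calibration
from scipy.spatial.transform import Rotation as R
def cam(n,st=None):
    c=get_calibration(n); f=240/np.tan(np.radians(c["vertical_fov"])/2)
    if n=="wrist":
        T=np.eye(4); T[:3,:3]=R.from_rotvec(st["eef_rot"]).as_matrix(); T[:3,3]=st["eef_pos"]
        M=np.linalg.inv(T@c["mount"]); r,t=M[:3,:3],M[:3,3]
    else: r,t=R.from_rotvec(c["rvec"]).as_matrix(),c["tvec"]
    return f,c["cx"],c["cy"],r,t
def ray(C,uv):
    f,cx,cy,r,t=C; return -r.T@t, r.T@np.array([(uv[0]-cx)/f,(uv[1]-cy)/f,1])
def onz(C,uv,z):
    o,d=ray(C,uv); return o+d*(z-o[2])/d[2]
def proj(C,p):
    f,cx,cy,r,t=C; q=r@np.asarray(p)+t; return np.array([cx+f*q[0]/q[2],cy+f*q[1]/q[2]])
def tri(C1,a,C2,b):
    (o1,d1),(o2,d2)=ray(C1,a),ray(C2,b)
    s=np.linalg.lstsq(np.c_[d1,-d2],o2-o1,rcond=None)[0]
    p,q=o1+s[0]*d1,o2+s[1]*d2; return (p+q)/2,np.linalg.norm(p-q)
E
python3 - <<'E'
from h import *
t=cam("top"); s=cam("scene")
print("cams",-t[3].T@t[4],-s[3].T@s[4])
m=onz(t,(304,249),73);l=onz(t,(263,234),84);r=onz(t,(345,265),84);p=onz(t,(320,210),84)
print(m,l,r,p,np.linalg.norm(l-r)); d=l-r; print("yaw",np.degrees(np.arctan2(-d[0],d[1])),(l+r)/2)
for n,uv in dict(graver=(294,322),dish=(252,185),loupe=(388,245)).items(): print(n,onz(t,uv,15))
a=cv2.imread("pics/scene0.png"); b=cv2.imread("pics/top0.png")
cr=lambda i,x,y,w,h,k:cv2.resize(i[y:y+h,x:x+w],None,fx=k,fy=k,interpolation=cv2.INTER_CUBIC)
o=np.vstack([np.hstack([cr(a,230,260,80,60*5//4,5),cr(a,320,210,80,75,5)]),cr(b,215,195,160,40,5)*0+cr(b,215,225,160,40,5)])
cv2.imwrite("pics/crop1.png",o); print(o.shape)
E
```

```text
cams [406.63553746  39.89453658 921.75915464] [231.86561246 660.73924526 578.67869851]
[558.90152817  77.18921863  73.        ] [584.58605361 155.46745232  84.        ] [527.72805619  -1.06039263  84.        ] [633.60106086  47.82674815  84.        ] 166.53467541103618
yaw -19.96331240734774 [556.1570549   77.20352984  84.        ]
graver [421.57151234  95.99059579  15.        ]
dish [704.15354273 192.46618622  15.        ]
loupe [580.60739629 -92.19539839  15.        ]
(575, 800, 3)
```

View pics/crop1.png

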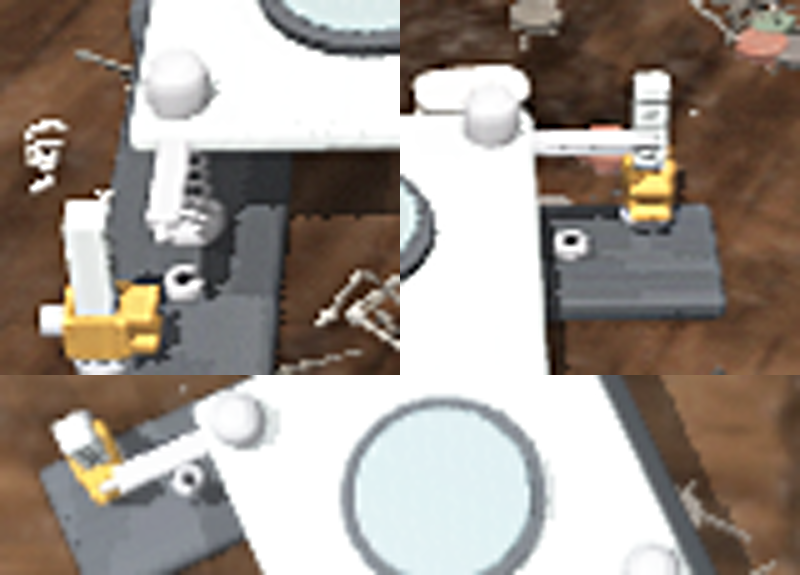

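```bash
cat >> h.py <<'E'
def goal(pos,psi,th):
    a,b=np.radians([psi,th]); h=np.array([np.cos(a),np.sin(a),0]); Z=np.array([0,0,1.])
    x=np.cos(b)*h-np.sin(b)*Z; z=-np.sin(b)*h-np.cos(b)*Z
    return np.array(pos,float),np.c_[x,np.cross(z,x),z]
def row(pos,psi,th):
    s=manip.state(); p,G=goal(pos,psi,th); Q=R.from_rotvec(s["eef_rot"]).as_matrix()
    d=Q.T@(p-s["eef_pos"])/10; w=np.degrees(R.from_matrix(Q.T@G).as_rotvec())/5
    print(round(s["time"],2),s["eef_pos"].round(1),"F",s["wrist_force"].round(2),"row",d.round(2),w.round(2))
E
python3 -c "
from h import *
row((503,269,98),135,40)"
```

```text
0.1 [ 235.7 -468.7  187.7] F [ 0.06 -0.25  0.29] row [ 57.01 -53.89   9.06] [ -7.53  -5.45 -20.66]
```

Call:
play_rows:
  commands:
    - [57,-53.9,2,0,0,-21.6]
    - [57,-53.9,2,0,0,-21.6]
    - [57,-53.9,2,0,0,-21.6]
    - [57,-53.9,2,0,0,-21.6]
    - [57,-53.9,2,0,0,-21.6]
    - [57,-53.9,2,0,0,-21.6]
    - [57,-53.9,2,0,0,-21.6]
    - [57,-53.9,2,0,0,-21.6]

```text
time: 0.77
eef_pos: [349.3, -153.8, 179.7]
eef_rot: [-2.329, -2.108, -0.0]
wrist_force: [0.2, -1.0, -0.0]
opening: 91.8
```

```bash
python3 -c "
from h import *
row((503,269,98),135,40)"
```

```text
0.77 [ 349.3 -153.8  179.7] F [ 0.22 -1.04 -0.04] row [43.59 11.1   8.17] [-3.54 -7.46 -9.71]
```

Call:
play_rows:
  commands:
    - [43.6,11.1,8,-3.5,-7.5,-9.7]
    - [43.6,11.1,8,-3.5,-7.5,-9.7]
    - [43.6,11.1,8,-3.5,-7.5,-9.7]
    - [43.6,11.1,8,-3.5,-7.5,-9.7]
    - [43.6,11.1,8,-3.5,-7.5,-9.7]
    - [43.6,11.1,8,-3.5,-7.5,-9.7]
    - [43.6,11.1,8,-3.5,-7.5,-9.7]
    - [43.6,11.1,8,-3.5,-7.5,-9.7]

```text
time: 1.43
eef_pos: [455.7, 132.3, 125.6]
eef_rot: [1.169, 2.296, -0.307]
wrist_force: [1.8, -0.6, 0.5]
opening: 91.4
```

```bash
python3 -c "
from h import *
row((503,269,98),135,40)"
```

```text
1.43 [455.7 132.3 125.6] F [ 1.85 -0.57  0.49] row [ 8.55 11.85 -1.86] [-0.63 -1.17 -1.6 ]
```

Call:
play_rows:
  commands:
    - [8.5,11.8,-1.9,-0.6,-1.2,-1.6]
    - [8.5,11.8,-1.9,-0.6,-1.2,-1.6]
    - [8.5,11.8,-1.9,-0.6,-1.2,-1.6]
    - [8.5,11.8,-1.9,-0.6,-1.2,-1.6]
    - [8.5,11.8,-1.9,-0.6,-1.2,-1.6]
    - [8.5,11.8,-1.9,-0.6,-1.2,-1.6]
    - [8.5,11.8,-1.9,-0.6,-1.2,-1.6]

```text
time: 2.02
eef_pos: [502.2, 264.4, 98.2]
eef_rot: [0.955, 2.286, -0.353]
wrist_force: [0.8, -0.7, 0.6]
opening: 91.7
```

Run:
```python
from h import *
row((503,269,98),135,40)
s=manip.state(); np.save("wl.npy",np.r_[s["eef_pos"],s["eef_rot"]]); i=read_camera("wrist")
cv2.imwrite("pics/wl.png",i)
C=cam("wrist",s)
print(proj(C,(561,211,60)),proj(C,(561,211,34)),proj(C,(586.6,157,84)))
cv2.imwrite("pics/wlr.png",cv2.rotate(i,cv2.ROTATE_180))
```

```text
2.02 [502.2 264.4  98.2] F [ 0.77 -0.68  0.55] row [ 0.22  0.38 -0.17] [-0.1  -0.02 -0.03]
[321.86979534 278.28844833] [321.69712242 251.6534115 ] [299.64197964 330.7875734 ]
```

View pics/wlr.png

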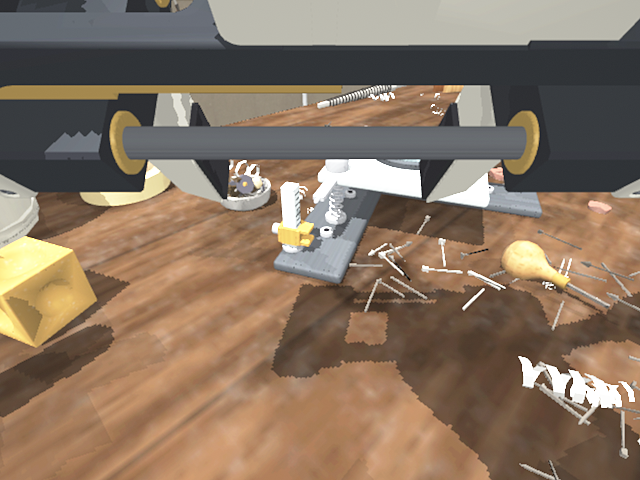

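The left rider is at about (297,235) in the rotated view, with the pointer tip near (319,200). Next I'll zoom in on it.

Run:
```python
import cv2
i=cv2.imread("pics/wlr.png")[170:270,265:365]
cv2.imwrite("pics/wlz.png",cv2.resize(i,(600,600),interpolation=cv2.INTER_NEAREST))
```

```text
(no output)
```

View pics/wlz.png

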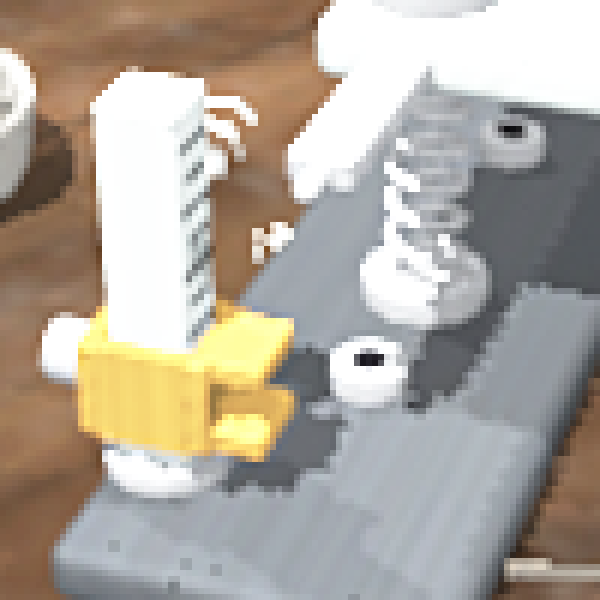

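```bash
cat >> h.py <<'E'
c0=np.array([557.5,77,0]); ax=np.array([np.cos(np.radians(20)),-np.sin(np.radians(20)),0]); ay=np.array([-ax[1],ax[0],0])
def mt(x,y,z): return c0+x*ax+y*ay+np.array([0,0,z])
def onplane(C,uv,p,n):
    o,d=ray(C,uv); return o+d*((p-o)@n)/(d@n)
def rider(C,side,crop_tip,crop_end,x0,y0,k=6.):
    f=lambda c:(639-(x0+c[0]/k-.4),479-(y0+c[1]/k-.4))
    tip=mt(-42.5,side*127.5,60); n=(side*ay-ax)/2**.5; far=(ax+side*ay)/2**.5
    for nm,uv in (("tip",crop_tip),("end",crop_end)):
        P=onplane(C,f(uv),tip,n); print(nm,P.round(1),"far",((P-tip)@far).round(1),"proj tip",proj(C,tip).round(1),"seen",np.round(f(uv),1))
E
python3 - <<'E'
from h import *
w=np.load("wl.npy"); C=cam("wrist",dict(eef_pos=w[:3],eef_rot=w[3:]))
rider(C,1,(322,177),(282,387),265,170)
row((503,269,98),135,40)
row((586.5,157,140),150,0)
E
```

```text
tip [559.9 210.8  61.8] far -1.4 proj tip [322.3 278.2] seen [320.7 279.9]
end [565.7 213.5  25.9] far 5.0 proj tip [322.3 278.2] seen [327.4 244.9]
2.07 [502.3 264.   98.5] F [ 0.68 -0.36  0.43] row [ 0.27  0.4  -0.16] [-0.1  -0.02 -0.04]
2.07 [502.3 264.   98.5] F [ 0.68 -0.36  0.43] row [-13.04  -1.52   5.51] [-1.13  7.93 -2.95]
```

Call:
play_rows:
  commands:
    - [-13,-1.5,5.5,-1.1,7.9,-3]
    - [-13,-1.5,5.5,-1.1,7.9,-3]
    - [-13,-1.5,5.5,-1.1,7.9,-3]
    - [-13,-1.5,5.5,-1.1,7.9,-3]
    - [-13,-1.5,5.5,-1.1,7.9,-3]
    - [-13,-1.5,5.5,-1.1,7.9,-3]
    - [-13,-1.5,5.5,-1.1,7.9,-3]
    - [-13,-1.5,5.5,-1.1,7.9,-3]
  fingers: 0
  newtons: 20

```text
time: 2.73
eef_pos: [587.9, 156.4, 142.4]
eef_rot: [0.808, 3.035, 0.004]
wrist_force: [-0.0, -0.3, -0.2]
opening: 43.7
```

Run:
```python
from h import *
row((586.5,157,92),150,0)
s=manip.state(); i=read_camera("wrist"); C=cam("wrist",s); print(proj(C,(586.5,157,84)))
cv2.imwrite("pics/wl2.png",cv2.rotate(i,cv2.ROTATE_180))
```

```text
2.73 [587.9 156.4 142.4] F [-0.05 -0.25 -0.19] row [ 0.15 -0.03  5.04] [0.03 0.   0.04]
[315.88121012 240.88406465]
```

View pics/wl2.png

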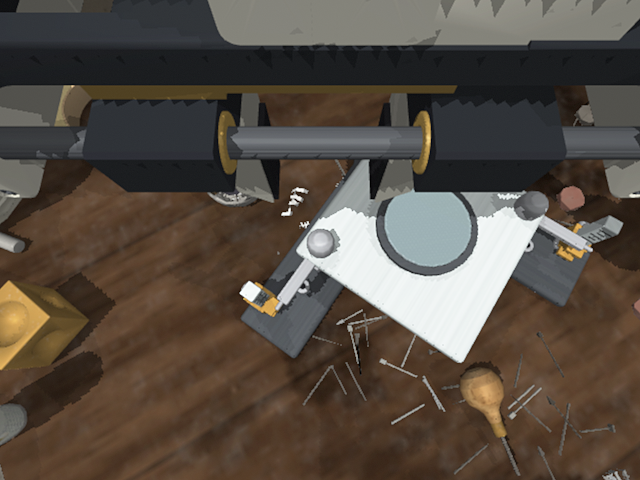

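The left dome is at (321,241) in this rotated view, about 2–3 px from the prediction, so the position is good enough. I'll lower the arm while the fingers close.

Call:
play_rows:
  commands:
    - [0.15,0,2.5,0,0,0]
    - [0.15,0,4.8,0,0,0]
    - [0.15,0,4.8,0,0,0]
    - [0.15,0,4.8,0,0,0]
    - [0.15,0,4.8,0,0,0]
    - [0.15,0,4.8,0,0,0]
    - [0.15,0,4.8,0,0,0]
    - [0.15,0,4.8,0,0,0]

```text
time: 3.45
eef_pos: [586.2, 159.6, 93.0]
eef_rot: [0.806, 3.033, -0.004]
wrist_force: [0.2, 0.2, -0.3]
opening: 0.3
```

Run:
```python
from h import *
row((586.5,157,66),150,0)
```

```text
3.45 [586.2 159.6  93. ] F [ 0.17  0.18 -0.29] row [-0.15 -0.2   2.7 ] [-0.02  0.04  0.05]
```

Call:
play_rows:
  commands:
    - [-0.1,-0.1,0.6,0,0,0]
    - [-0.1,-0.1,1.0,0,0,0]
    - [-0.1,-0.1,1.4,0,0,0]
    - [-0.1,-0.1,1.8,0,0,0]
    - [-0.1,-0.1,2.1,0,0,0]
    - [-0.1,-0.1,2.4,0,0,0]
    - [-0.1,-0.1,2.5,0,0,0]
    - [-0.1,-0.1,2.5,0,0,0]

```text
time: 4.12
eef_pos: [585.9, 157.8, 66.4]
eef_rot: [0.807, 3.035, -0.005]
wrist_force: [-0.8, 0.2, -0.2]
opening: 0.7
```

Run:
```python
from h import *
row((586.5,157,61.5),150,0)
i=read_camera("scene"); j=read_camera("wrist")
a=cv2.resize(i[270:350,220:300],(560,560),interpolation=cv2.INTER_NEAREST)
cv2.imwrite("pics/p1.png",a); cv2.imwrite("pics/p1w.png",cv2.rotate(j,cv2.ROTATE_180))
C=cam("scene"); print([((proj(C,mt(-42.5,127.5,z))-(220,270))*7).round() for z in (60,34,26)])
```

```text
4.12 [585.9 157.8  66.4] F [-0.8   0.22 -0.17] row [-0.09 -0.04  0.49] [-0.03  0.02  0.05]
[array([304., 265.]), array([314., 351.]), array([317., 376.])]
```

View pics/p1.png

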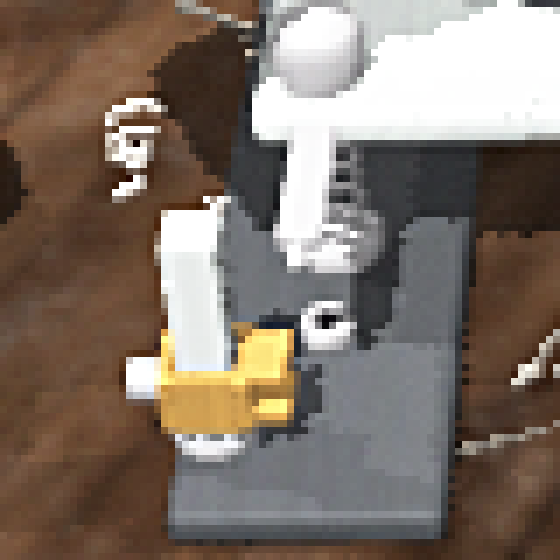

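The picture shows the dome still up and the pointer end at about (300,250) in the crop, and the force is zero. The fingers seem to be beside the dome rather than on it, so I'll check that.

Run:
```python
from h import *
t=cam("top");s=cam("scene")
print("dome",tri(t,(263,234),s,(265.0,277)))
st=manip.state(); print(st["eef_pos"],"tcp in scene",proj(s,st["eef_pos"]),"top",proj(t,st["eef_pos"]), "dome exp",proj(s,(586.5,157,80)),proj(t,(586.5,157,80)))
i=read_camera("scene")[150:350,160:420]; j=cv2.imread("pics/p1w.png")[130:330,190:450]; k=read_camera("top")[160:310,200:400]
o=np.zeros((600,800,3),np.uint8)
o[:300,:390]=cv2.resize(i,(390,300)); o[:300,400:790]=cv2.resize(j,(390,300)); o[300:,:400]=cv2.resize(k,(400,300)); o[300:,400:]=cv2.resize(k[40:115,20:120],(400,300))
cv2.imwrite("pics/q.png",o)
```

```text
dome (array([588.65920063, 157.86627062,  70.60174157]), np.float64(2.609619890785028))
[586.19006046 157.91160986  66.90389109] tcp in scene [267.27007281 279.3415268 ] top [262.91295688 235.02039263] dome exp [266.73385406 272.70785458] [262.51078116 233.44736427]
```

View pics/q.png

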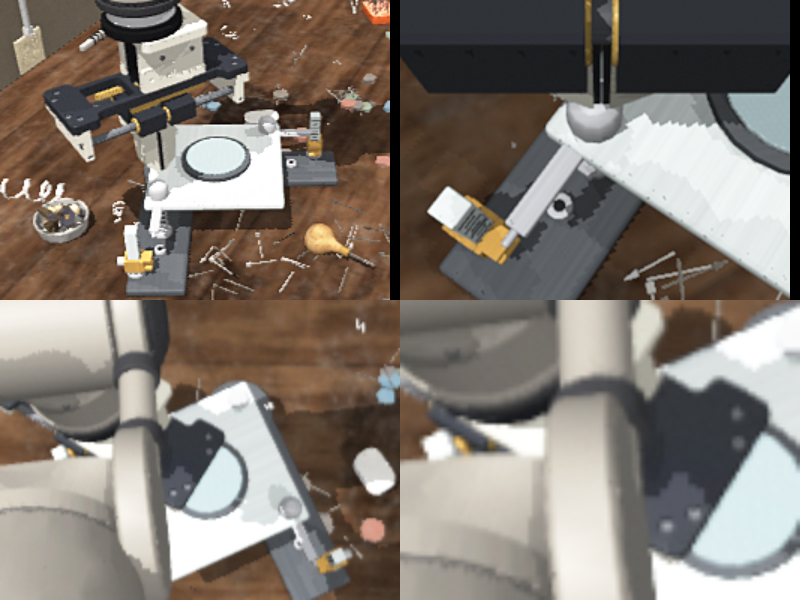

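The fingertips are hidden by the dome in both views, yet there is no contact force, so the real tips may end higher than the state's TCP. I'll go down in small steps and watch the force.

Call:
play_rows:
  commands:
    - [0,0,0.2,0,0,0]
    - [0,0,0.3,0,0,0]
    - [0,0,0.3,0,0,0]

```text
time: 4.57
eef_pos: [585.9, 157.8, 63.5]
eef_rot: [0.807, 3.035, -0.005]
wrist_force: [0.3, 0.3, -0.0]
opening: 0.3
```

Run:
```python
from h import *
st=manip.state()
print({k:np.round(v,2) for k,v in st.items()})
i=read_camera("scene"); j=read_camera("wrist"); a=cv2.imread("pics/scene0.png")
cv2.imwrite("pics/s2.png",i)
o=np.hstack([cv2.resize(a[250:350,220:320],(400,400)),cv2.resize(i[250:350,220:320],(400,400))])
o2=cv2.resize(cv2.rotate(j,cv2.ROTATE_180)[170:250,240:400],(400,200)); o=np.vstack([o,np.hstack([o2,cv2.resize(cv2.imread("pics/wl2.png")[150:250,220:420],(400,200))])])
cv2.imwrite("pics/q2.png",o)
```

```text
{'time': np.float64(4.57), 'joint_positions': array([ 0.14,  0.61,  1.45, -0.  ,  1.08, -0.91]), 'qd': array([ 0.  , -0.  , -0.  , -0.  ,  0.01,  0.  ]), 'effort': array([-0.000e+00, -5.378e+01, -2.201e+01,  0.000e+00,  4.000e-02,
       -0.000e+00]), 'eef_pos': array([585.89, 157.84,  63.53]), 'eef_rot': array([ 0.81,  3.04, -0.01]), 'wrist_force': array([ 0.27,  0.3 , -0.04]), 'wrist_torque': array([ 0.05, -0.17, -0.02]), 'opening': np.float64(0.26)}
```

View pics/q2.png

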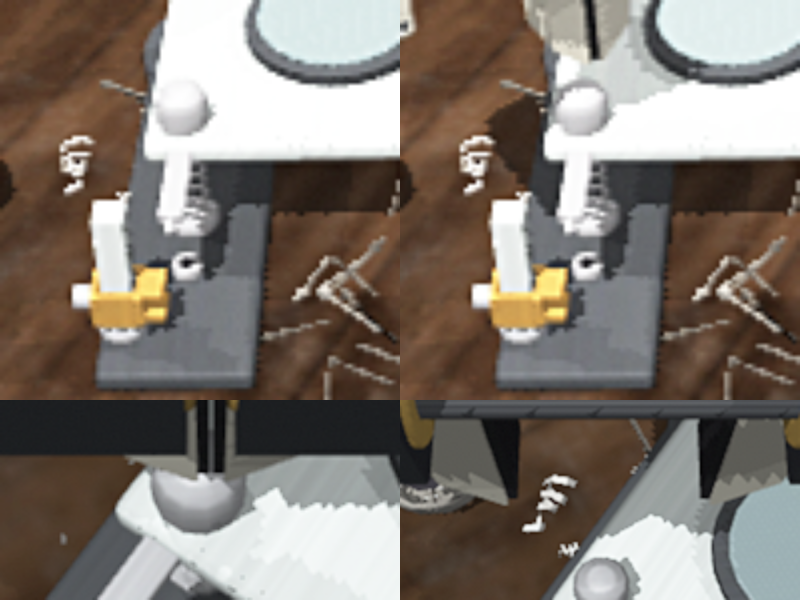

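The fingers visibly end near scene pixel (269,264). That is about 33 mm above the reported TCP and roughly 13 mm above the dome. The fingertips are shorter than stated, so I'll find contact by force. Before that I'll turn the tool so the wide gripper body stays clear of the mirror.

Call:
play_rows:
  commands:
    - [-0.05,-0.1,0,0,0,8]
    - [-0.05,-0.1,0,0,0,8]
    - [-0.05,-0.1,0,0,0,8]
    - [-0.05,-0.1,0,0,0,8]
    - [-0.05,-0.1,0,0,0,8]
    - [-0.05,-0.1,0,0,0,8]
    - [-0.05,-0.1,0,0,0,8]

```text
time: 5.25
eef_pos: [586.1, 156.7, 63.9]
eef_rot: [1.799, 2.573, -0.004]
wrist_force: [0.1, 0.9, -0.5]
opening: 0.1
```

Call:
play_rows:
  commands:
    - [0,0,0,0,0,8]
    - [0,0,0,0,0,8]
    - [0,0,0,0,0,8]
    - [0,0,0,0,0,8]
    - [0,0,0,0,0,8]
    - [0,0,0,0,0,8]
    - [0,0,0,0,0,8]

```text
time: 5.83
eef_pos: [586.1, 156.7, 63.9]
eef_rot: [2.567, 1.805, -0.002]
wrist_force: [-0.3, -0.5, -0.6]
opening: 0.7
```

Run:
```python
from h import *
row((587.5,157.5,55),70,0)
```

```text
5.83 [586.1 156.7  63.9] F [-0.34 -0.46 -0.64] row [0.12 0.11 0.89] [0.02 0.03 0.05]
```

Call:
play_rows:
  commands:
    - [0.1,0.1,0.3,0,0,0]
    - [0.1,0.1,0.6,0,0,0]
    - [0.1,0.1,0.9,0,0,0]
    - [0.1,0.1,0.9,0,0,0]
    - [0.1,0.1,0.9,0,0,0]

```text
time: 6.25
eef_pos: [587.0, 157.3, 54.4]
eef_rot: [2.567, 1.807, -0.003]
wrist_force: [-0.0, 0.1, -0.5]
opening: 0.4
```

Call:
play_rows:
  commands:
    - [0,0,0.2,0,0,0]
    - [0,0,0.3,0,0,0]
    - [0,0,0.3,0,0,0]
    - [0,0,0.3,0,0,0]

```text
time: 6.58
eef_pos: [587.3, 157.3, 51.8]
eef_rot: [2.567, 1.806, -0.002]
wrist_force: [-0.8, -0.4, 0.1]
opening: 0.2
```

Call:
play_rows:
  commands:
    - [0,0,0.2,0,0,0]
    - [0,0,0.3,0,0,0]
    - [0,0,0.3,0,0,0]
    - [0,0,0.3,0,0,0]

```text
time: 6.92
eef_pos: [587.3, 157.3, 48.8]
eef_rot: [2.567, 1.805, -0.002]
wrist_force: [0.4, -1.3, 0.2]
opening: 0.5
```

Call:
play_rows:
  commands:
    - [0,0,0.2,0,0,0]
    - [0,0,0.4,0,0,0]
    - [0,0,0.4,0,0,0]
    - [0,0,0.4,0,0,0]

```text
time: 7.25
eef_pos: [587.3, 157.3, 44.7]
eef_rot: [2.567, 1.805, -0.003]
wrist_force: [0.7, -0.5, 0.9]
opening: 0.7
```

Run:
```python
from h import *
F=[]
for k in range(4):
    i=read_camera("scene"); F.append(manip.state()["wrist_force"])
print(np.mean(F,0),manip.state()["eef_pos"])
cv2.imwrite("pics/s3.png",i); a=cv2.imread("pics/scene0.png")
o=np.hstack([cv2.resize(a[250:350,220:320],(400,400)),cv2.resize(i[250:350,220:320],(400,400))])
cv2.imwrite("pics/q3.png",o)
```

```text
[ 0.30449211 -0.02031703  0.12318736] [587.32771784 157.26601171  44.86611247]
```

View pics/q3.png

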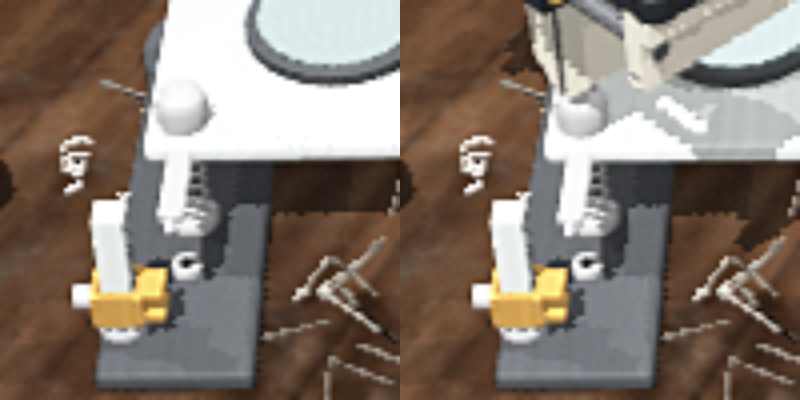

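Run:
```python
from h import *
C=cam("scene"); st=manip.state(); Q=R.from_rotvec(st["eef_rot"]).as_matrix(); p=st["eef_pos"]
print("tooly",Q[:,1].round(2))
for nm,uv in(("bracket",(220+240/4,250+88/4)),("tip",(220+168/4,250+100/4))):
    for y in (95,65,0,-65,-95):
        q=p+Q[:,1]*y; P=onplane(C,uv,q,Q[:,1]); print(nm,y,P.round(1),"toolx",((P-p)@Q[:,0]).round(1),"above tcp",(P-p)[2].round(1))
print("dome top, z84",proj(C,(587.5,157.5,84)),"tip at z",[ (z,proj(C,(587.3,157.3,z)).round(1)) for z in(80,84,88,92)])
```

```text
tooly [ 0.94 -0.34  0.  ]
bracket 95 [643.2  31.4 -31.6] toolx -99.4 above tcp -76.5
bracket 65 [622.6  62.9  -1.1] toolx -76.7 above tcp -45.9
bracket 0 [577.9 131.2  65.2] toolx -27.8 above tcp 20.3
bracket -65 [533.3 199.5 131.4] toolx 21.2 above tcp 86.5
bracket -95 [512.7 231.  162. ] toolx 43.8 above tcp 117.1
tip 95 [657.7  72.  -13.7] toolx -56.2 above tcp -58.5
tip 65 [636.4 101.5  16. ] toolx -35.8 above tcp -28.9
tip 0 [590.2 165.4  80.3] toolx 8.5 above tcp 35.4
tip -65 [544.  229.3 144.6] toolx 52.8 above tcp 99.7
tip -95 [522.6 258.8 174.2] toolx 73.3 above tcp 129.4
dome top, z84 [265.83226777 270.79019901] tip at z [(80, array([266.2, 272.7])), (84, array([266. , 270.8])), (88, array([265.8, 268.8])), (92, array([265.6, 266.9]))]
```

The tip corner works out at about z 80, near the dome top and about 35 mm above the reported TCP. The brackets are above z 130 and clear. I'll keep going down in small steps.

Call:
play_rows:
  commands:
    - [0,0,0.2,0,0,0]
    - [0,0,0.4,0,0,0]
    - [0,0,0.4,0,0,0]
    - [0,0,0.4,0,0,0]

```text
time: 7.78
eef_pos: [587.4, 157.5, 40.8]
eef_rot: [2.567, 1.806, -0.002]
wrist_force: [-0.9, 1.3, 2.2]
opening: 0.2
```

```bash
cat >> h.py <<'E'
def chk(n=4,name="scene",sv=None):
    F=[]
    for k in range(n): i=read_camera(name); F.append(manip.state()["wrist_force"])
    s=manip.state(); print(round(s["time"],2),s["eef_pos"].round(1),"F",np.mean(F,0).round(2),"std",np.std(F,0).round(2))
    if sv: cv2.imwrite("pics/"+sv,i)
    return i
def diff(i,box,ref="pics/scene0.png"):
    x,y,w,h=box; d=cv2.absdiff(i,cv2.imread(ref)).max(2)[y:y+h,x:x+w]; ys,xs=np.where(d>40)
    print("changed",len(xs), (xs.mean()+x,ys.mean()+y,ys.min()+y,ys.max()+y) if len(xs) else "")
E
python3 - <<'E'
from h import *
i=chk(4,sv="s4.png"); diff(i,(255,290,20,50))
E
```

```text
7.98 [587.4 157.4  40.9] F [-0.58  0.77  1.94] std [0.45 0.26 0.12]
changed 102 (np.float64(265.5), np.float64(301.05882352941177), np.int64(290), np.int64(321))
```

Call:
play_rows:
  commands:
    - [0,0,0.3,0,0,0]
    - [0,0,0.6,0,0,0]
    - [0,0,0.9,0,0,0]
    - [0,0,1,0,0,0]
    - [0,0,1,0,0,0]
    - [0,0,1,0,0,0]

```text
time: 8.48
eef_pos: [587.4, 157.7, 30.9]
eef_rot: [2.568, 1.806, -0.001]
wrist_force: [-1.8, 2.8, 5.0]
opening: 0.2
```

Run:
```python
from h import *
i=chk(4,sv="s5.png")
a=cv2.imread("pics/scene0.png"); b=cv2.imread("pics/s4.png")
for im in(a,b,i): print([int(x) for x in im[290:335,260:270].mean(2).mean(1)])
o=np.hstack([cv2.resize(x[285:340,235:290],(266,399),interpolation=cv2.INTER_NEAREST) for x in(a,b,i)])
cv2.imwrite("pics/q5.png",o)
```

```text
8.68 [587.4 157.7  31. ] F [-1.73  3.61  6.  ] std [0.34 0.31 0.33]
[202, 189, 188, 210, 194, 182, 213, 192, 184, 216, 214, 201, 243, 214, 197, 228, 224, 214, 166, 109, 110, 111, 105, 168, 152, 89, 139, 213, 188, 158, 112, 125, 106, 104, 107, 97, 96, 111, 108, 110, 103, 88, 108, 115, 114]
[248, 237, 200, 203, 200, 189, 211, 196, 190, 212, 208, 211, 232, 222, 226, 243, 244, 211, 218, 153, 148, 130, 105, 169, 158, 101, 132, 200, 192, 166, 118, 132, 113, 108, 113, 103, 101, 116, 112, 116, 109, 93, 113, 120, 120]
[197, 246, 255, 255, 253, 242, 230, 199, 195, 205, 204, 203, 208, 202, 204, 207, 204, 211, 211, 193, 195, 193, 198, 176, 179, 116, 125, 201, 165, 144, 99, 129, 102, 103, 113, 104, 100, 116, 112, 115, 108, 93, 112, 120, 119]
```

Call:
play_rows:
  commands:
    - [0.05,-0.05,0.2,0,0,0]
    - [0.1,-0.1,0.4,0,0,0]
    - [0.15,-0.15,0.6,0,0,0]
    - [0.15,-0.15,0.7,0,0,0]
    - [0.15,-0.15,0.7,0,0,0]
    - [0.15,-0.15,0.7,0,0,0]

```text
time: 9.18
eef_pos: [587.4, 158.2, 24.5]
eef_rot: [2.566, 1.804, -0.001]
wrist_force: [-0.9, -1.4, 7.7]
opening: 0.9
```

Run:
```python
from h import *
i=chk(4,sv="s6.png")
a=cv2.imread("pics/scene0.png"); b=cv2.imread("pics/s5.png")
z=lambda x:cv2.resize(x[280:340,240:280],(400,600),interpolation=cv2.INTER_NEAREST)
cv2.imwrite("pics/q6.png",np.hstack([z(b),z(i)]))
```

```text
9.38 [587.4 158.3  24.6] F [-0.47 -2.15  7.96] std [0.21 0.2  0.59]
```

View pics/q6.png

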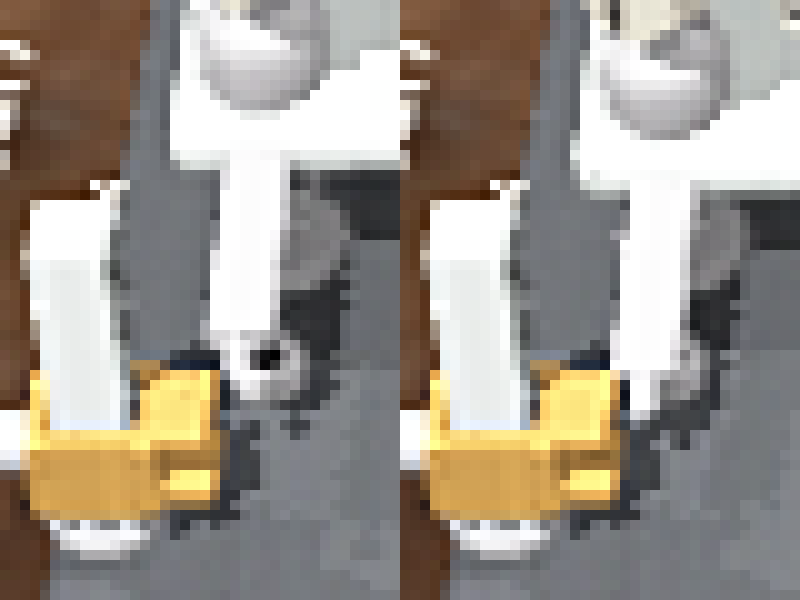

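The tip's end is at about (264,320) and the prong gap centre at about (262,325) in scene pixels. I'll convert both to heights.

Run:
```python
from h import *
C=cam("scene"); far=(ax+ay)/2**.5; n=(ay-ax)/2**.5
tip=mt(-42.5,127.5,0)
for z in (60,42,34,30,28,26,24,22):
    drop=60-z; ins=180*(1-np.sqrt(1-(drop/180)**2))
    print(z,"tip",proj(C,tip+[0,0,z]-n*ins).round(1),"prong end gap",proj(C,tip+far*4.5+[0,0,z]).round(1))
row((586.9,160,22.5),70,0)
```

```text
60 tip [263.5 307.8] prong end gap [260.5 307.9]
42 tip [264.5 316. ] prong end gap [261.6 316.4]
34 tip [265.  319.2] prong end gap [262.  320.1]
30 tip [265.3 320.8] prong end gap [262.3 321.9]
28 tip [265.4 321.5] prong end gap [262.4 322.9]
26 tip [265.6 322.3] prong end gap [262.5 323.8]
24 tip [265.7 323. ] prong end gap [262.6 324.7]
22 tip [265.8 323.7] prong end gap [262.7 325.6]
9.38 [587.4 158.3  24.6] F [-0.15 -2.26  7.39] row [ 0.15 -0.11  0.21] [0.05 0.04 0.05]
```

The pointer is now at about 29±1 and the notch is at its lower limit of about 26. I'll press 2 mm more and hold.

Call:
play_rows:
  commands:
    - [-0.05,0.05,0.1,0,0,0]
    - [-0.05,0.05,0.2,0,0,0]
    - [-0.05,0.05,0.2,0,0,0]
    - [-0.05,0.05,0.2,0,0,0]
    - [-0.05,0.05,0.2,0,0,0]
    - [-0.05,0.05,0.2,0,0,0]
    - [-0.05,0.05,0.2,0,0,0]
    - [-0.05,0.05,0.2,0,0,0]

```text
time: 10.05
eef_pos: [587.4, 158.2, 22.6]
eef_rot: [2.566, 1.805, -0.0]
wrist_force: [-1.2, -0.1, 8.1]
opening: -0.0
```

Run:
```python
from h import *
i=chk(8,sv="s7.png")
g=lambda f:cv2.imread("pics/"+f)[300:335,263:267].mean(2).mean(1).astype(int)
for f in("scene0.png","s5.png","s6.png","s7.png"): print(f,list(map(int,g(f))))
print(i[300:330,260:270].mean(2).astype(int))
```

```text
10.45 [587.4 158.2  22.6] F [-1.45  0.08  8.54] std [0.7  0.6  0.63]
scene0.png [237, 229, 247, 215, 198, 207, 243, 214, 165, 109, 108, 109, 99, 185, 192, 134, 155, 242, 226, 176, 108, 126, 96, 73, 92, 77, 76, 75, 73, 104, 114, 93, 114, 115, 114]
s5.png [253, 253, 253, 253, 253, 253, 253, 253, 253, 253, 253, 254, 255, 204, 208, 142, 146, 249, 205, 172, 115, 135, 101, 77, 96, 81, 80, 80, 76, 109, 118, 98, 119, 120, 119]
s6.png [253, 253, 253, 253, 253, 253, 253, 253, 253, 253, 253, 253, 253, 253, 253, 254, 255, 222, 203, 204, 201, 145, 85, 78, 99, 81, 81, 80, 76, 110, 119, 99, 118, 121, 119]
s7.png [253, 253, 253, 253, 254, 253, 253, 253, 253, 253, 253, 253, 253, 254, 254, 254, 254, 255, 213, 191, 204, 191, 126, 80, 98, 82, 80, 79, 76, 110, 119, 98, 119, 120, 118]
[[137 130 118 255 255 252 252 254 255 196]
 [111 111 108 255 255 252 252 254 255 198]
 [115 111  96 255 255 252 252 255 255 199]
 [115 118 142 255 255 252 253 255 253 164]
 [115 115 230 255 255 253 253 255 247 148]
 [115 112 177 255 254 252 253 255 240 138]
 [116 101 255 255 254 252 253 255 227 117]
 [113  99 236 255 253 253
[... 264 characters left out ...]
55 176  57]
 [ 97 129 255 255 253 253 255 247 200 136]
 [ 54 133 255 255 253 253 255 242 158 148]
 [ 36 221 255 255 254 254 255 231 166 168]
 [216 255 255 255 255 255 255 239 168 160]
 [217 167 133 201 255 221 176 151 139 156]
 [220 154  42 198 255 208 106 131 149  98]
 [207 116  14 255 255 217  90  85  70  56]
 [189  98  94 255 255 195  62  65  69  67]
 [170  79  57 178 177  92  58  65  67  66]
 [165 100  73  71  70  57 121  89  62 122]
 [120  95  76  65  62 121 145  88  57 122]
 [117 115  78  65  64  72 127  83 115 135]
 [111 107  76  66  67  65 123 129 136 124]
 [218 157  71  68  65  62 123 135 122 120]
 [219 148  58  65  62  60 116 132 130 121]
 [175 103  52  49 119 138 135 131 132 134]]
```

The left pointer is at about 26.5 by both pixels and force, with the notch at about 26, and it has been held for over a second. Now I'll release it.

Call:
play_rows:
  commands:
    - [0,0,-0.8,0,0,0]
    - [0,0,-1.6,0,0,0]
    - [0,0,-2.4,0,0,0]
    - [0,0,-4,0,0,0]
    - [0,0,-6,0,0,0]
    - [0,0,-8,0,0,0]
    - [0,0,-10,0,0,0]
    - [0,0,-10,0,0,0]

```text
time: 11.12
eef_pos: [588.6, 159.1, 125.8]
eef_rot: [2.565, 1.804, 0.006]
wrist_force: [0.9, 0.8, 0.3]
opening: 0.7
```

Run:
```python
from h import *
i=chk(2,sv="s8.png")
print(list(map(int,i[300:335,263:267].mean(2).mean(1))))
row((418,-84,130),225,40)
row((432,-98,130),212,40)
tip=mt(-42.5,-127.5,60); print(tip, tip-83*np.array([np.cos(np.radians(32)),np.sin(np.radians(32)),0]))
```

```text
11.22 [586.6 158.8 121.9] F [-0.31  0.41 -0.4 ] std [0.57 0.36 0.7 ]
[238, 230, 247, 216, 197, 207, 244, 215, 165, 109, 108, 108, 100, 184, 191, 135, 155, 242, 226, 175, 109, 126, 96, 72, 92, 77, 76, 75, 73, 104, 114, 94, 113, 115, 113]
11.22 [586.6 158.8 121.9] F [-0.88  0.05 -1.1 ] row [-28.55  -7.65  -0.74] [-10.69  -2.35 -29.27]
11.22 [586.6 158.8 121.9] F [-0.88  0.05 -1.1 ] row [-29.39  -5.86  -0.74] [ -9.82  -3.35 -26.89]
[473.95549534 -28.27495306  60.        ] [403.56750336 -72.25825199  60.        ]
```

The left corner is back at rest, with a pixel profile identical to the start. Next I'll go and look at the right rider.

Call:
play_rows:
  commands:
    - [-27.9,-9.3,0,0,0,-28.4]
    - [-27.9,-9.3,0,0,0,-28.4]
    - [-27.9,-9.3,0,0,0,-28.4]
    - [-27.9,-9.3,0,0,0,-28.4]
    - [-27.9,-9.3,0,0,0,-28.4]
    - [-27.9,-9.3,0,0,0,-28.4]
    - [-27.9,-9.3,0,0,0,-28.4]
    - [-27.9,-9.3,0,0,0,-28.4]
  fingers: 1

```text
time: 11.88
eef_pos: [401.4, -73.6, 121.0]
eef_rot: [-1.46, -2.779, 0.006]
wrist_force: [0.3, -0.2, 0.3]
opening: 49.2
```

Run:
```python
from h import *
row((404,-72,98),212,40)
```

```text
11.88 [401.4 -73.6 121. ] F [ 0.29 -0.15  0.32] row [-0.02  0.32  2.3 ] [ -6.12  -6.4  -16.7 ]
```

Call:
play_rows:
  commands:
    - [0,0.3,2.3,-6.1,-6.4,-16.7]
    - [0,0.3,2.3,-6.1,-6.4,-16.7]
    - [0,0.3,2.3,-6.1,-6.4,-16.7]
    - [0,0.3,2.3,-6.1,-6.4,-16.7]
    - [0,0.3,2.3,-6.1,-6.4,-16.7]
    - [0,0.3,2.3,-6.1,-6.4,-16.7]
    - [0,0.3,2.3,-6.1,-6.4,-16.7]
    - [0,0.3,2.3,-6.1,-6.4,-16.7]

```text
time: 12.55
eef_pos: [405.6, -69.2, 97.9]
eef_rot: [0.304, 2.758, 0.154]
wrist_force: [-0.1, 0.6, 0.2]
opening: 91.9
```

Run:
```python
from h import *
row((404,-72,98),212,40)
```

```text
12.55 [405.6 -69.2  97.9] F [-0.07  0.64  0.19] row [ 0.08 -0.3  -0.08] [-2.94 -3.16 -8.27]
```

Call:
play_rows:
  commands:
    - [0.1,-0.3,0,-2.9,-3.2,-8.3]
    - [0.1,-0.3,0,-2.9,-3.2,-8.3]
    - [0.1,-0.3,0,-2.9,-3.2,-8.3]
    - [0.1,-0.3,0,-2.9,-3.2,-8.3]
    - [0.1,-0.3,0,-2.9,-3.2,-8.3]
    - [0.1,-0.3,0,-2.9,-3.2,-8.3]
    - [0.1,-0.3,0,-2.9,-3.2,-8.3]
    - [0.1,-0.3,0,-2.9,-3.2,-8.3]

```text
time: 13.22
eef_pos: [432.4, -39.9, 145.7]
eef_rot: [-0.524, 2.585, 0.19]
wrist_force: [-0.2, -0.4, 0.2]
opening: 91.9
```

Run:
```python
from h import *
row((404,-72,98),212,40)
s=manip.state(); np.save("wr.npy",np.r_[s["eef_pos"],s["eef_rot"]]); i=read_camera("wrist"); i2=cv2.rotate(i,cv2.ROTATE_180)
cv2.imwrite("pics/wrr.png",i2); C=cam("wrist",s)
for z in(60,34): print(639-proj(C,mt(-42.5,-127.5,z))[0],479-proj(C,mt(-42.5,-127.5,z))[1])
h=cv2.cvtColor(i2,cv2.COLOR_BGR2HSV); m=cv2.inRange(h,(15,110,110),(32,255,255))
n,_,st,ce=cv2.connectedComponentsWithStats(m); print([(x.tolist(),c.round()) for x,c in zip(st,ce) if 80<x[4]<5000])
```

```text
13.22 [432.4 -39.9 145.7] F [-0.18 -0.41  0.17] row [ 5.7  -1.99  2.17] [-0.62 -2.05 -1.64]
334.01789783113867 253.18589360139686
334.5536594261517 273.20852959351225
[([0, 85, 343, 14, 3484], array([151.,  90.])), ([109, 111, 36, 63, 1090], array([123., 142.])), ([504, 111, 36, 63, 1088], array([525., 142.])), ([339, 261, 34, 26, 521], array([356., 277.])), ([157, 272, 56, 50, 936], array([190., 298.]))]
```

The arm stopped short of the full tilt, but the rider is visible at about (356,277). I'll use my last view on this together with the scene crop.

Run:
```python
from h import *
a=cv2.imread("pics/wrr.png")[235:300,315:385]; b=cv2.imread("pics/scene0.png")[215:265,355:385]
N=cv2.INTER_NEAREST
o=np.zeros((520,800,3),np.uint8); o[:,:560]=cv2.resize(a,(560,520),interpolation=N); o[:400,560:]=cv2.resize(b,(240,400),interpolation=N)
cv2.imwrite("pics/last.png",o)
```

```text
(no output)
```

View pics/last.png

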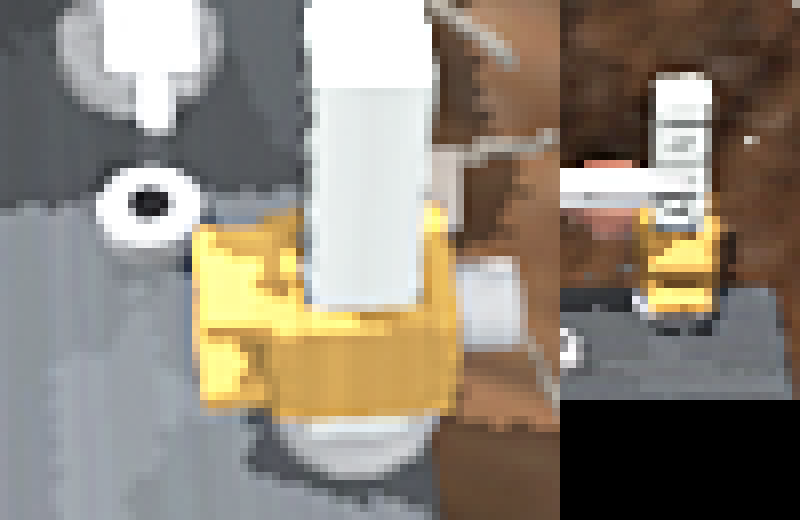

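Run:
```python
from h import *
w=np.load("wr.npy"); C=cam("wrist",dict(eef_pos=w[:3],eef_rot=w[3:]))
rider(C,-1,(155,124),(199,317),315,235,8.)
S=cam("scene"); far=(ax-ay)/2**.5; n=(-ay-ax)/2**.5; E=mt(-42.5,-127.5,0)+far*4.5
for nm,uv in (("bottom",(370,254-.4)),("low prong top",(370,215+287/8-.4)),("up prong low edge",(370,215+271/8-.4)),("needle c",(355+120/8,215+187/8))):
    P=onplane(S,uv,E,far); print(nm,P.round(1))
    P=onplane(S,uv,E-4.5*far,far); print("   onpath",P.round(1))
b=cv2.imread("pics/scene0.png"); print(b[236:258,364:376].astype(int)[:,::2].tolist()[:0]); hsv=cv2.cvtColor(b,cv2.COLOR_BGR2HSV)
for v in range(236,257): print(v,[tuple(int(q) for q in hsv[v,u,1:]) for u in (366,369,372)])
```

```text
tip [474.  -28.3  63.7] far 0.0 proj tip [305.  225.8] seen [305.  228.9]
end [475.8 -32.2  32.3] far 4.3 proj tip [305.  225.8] seen [299.5 204.8]
bottom [479.7 -30.5  22.6]
   onpath [478.2 -26.3  26. ]
low prong top [480.  -30.4  29.9]
   onpath [478.5 -26.2  33.3]
up prong low edge [480.1 -30.4  34.6]
   onpath [478.6 -26.1  37.9]
needle c [480.9 -30.   57.7]
   onpath [479.4 -25.8  60.9]
[]
236 [(4, 248), (4, 237), (1, 255)]
237 [(0, 255), (2, 245), (5, 249)]
238 [(0, 255), (0, 255), (0, 255)]
239 [(10, 161), (8, 101), (15, 220)]
240 [(8, 192), (2, 255), (0, 255)]
241 [(78, 241), (10, 130), (4, 236)]
242 [(105, 208), (3, 255), (5, 201)]
243 [(95, 148), (36, 157), (13, 218)]
244 [(157, 177), (165, 190), (138, 251)]
245 [(160, 190), (137, 255), (129, 255)]
246 [(159, 170), (114, 255), (113, 255)]
247 [(154, 252), (116, 255), (115, 255)]
248 [(130, 241), (147, 251), (147, 251)]
249 [(159, 135), (165, 133), (162, 135)]
250 [(159, 229), (170, 102), (164, 131)]
251 [(144, 255), (124, 255), (129, 255)]
252 [(104, 255), (102, 255), (98, 255)]
253 [(94, 255), (167, 238), (167, 244)]
254 [(21, 184), (31, 115), (11, 143)]
255 [(18, 87), (16, 109), (35, 72)]
256 [(18, 111), (16, 47), (22, 47)]
```

The needle tip is seen at about (334,251) and the prong end-face centre at about (340,274). The wrist and scene measurements put the right notch at about 31±2 mm, so I'll go above the right dome.

Run:
```python
from h import *
row((529,-2.5,125),250,0)
s=cam("scene"); t=cam("top")
print(proj(t,(528.4,-2.9,84)),proj(s,(528.4,-2.9,84)),manip.state()["joint_positions"].round(2))
```

```text
13.27 [433.6 -39.3 147.2] F [ 0.22 -0.27  1.43] row [-7.78 -0.53  6.97] [-2.03  5.77 -9.16]
[345.98221057 264.66260765] [340.38633168 228.1101293 ] [-0.67  0.04  2.2   0.68  0.79 -3.1 ]
```

Run:
```python
from h import *
row((480,-20,135),180,0)
```

```text
13.27 [433.6 -39.3 147.2] F [ 0.22 -0.27  1.43] row [-3.76 -0.14  3.54] [1.61 5.77 4.52]
```

Call:
play_rows:
  commands:
    - [-3.8,0,3.5,1.6,5.8,4.5]
    - [-3.8,0,3.5,1.6,5.8,4.5]
    - [-3.8,0,3.5,1.6,5.8,4.5]
    - [-3.8,0,3.5,1.6,5.8,4.5]
    - [-3.8,0,3.5,1.6,5.8,4.5]
    - [-3.8,0,3.5,1.6,5.8,4.5]
    - [-3.8,0,3.5,1.6,5.8,4.5]
  fingers: 0

```text
time: 13.85
eef_pos: [477.7, -19.9, 133.7]
eef_rot: [-0.04, 3.11, 0.021]
wrist_force: [0.5, 0.5, 0.0]
opening: 49.7
```

Run:
```python
from h import *
print(manip.state()["joint_positions"].round(2))
row((529,-2.5,100),70,0)
```

```text
[-0.22  0.29  1.76  0.02  1.06 -1.83]
13.85 [477.7 -19.9 133.7] F [0.53 0.54 0.01] row [-5.07  1.56  3.55] [ 0.45  0.09 22.29]
```

Call:
play_rows:
  commands:
    - [-5,1.5,3.3,0,0,22]
    - [-5,1.5,3.3,0,0,22]
    - [-5,1.5,3.3,0,0,22]
    - [-5,1.5,3.3,0,0,22]
    - [-5,1.5,3.3,0,0,22]
    - [-5,1.5,3.3,0,0,22]
    - [-5,1.5,3.3,0,0,22]
    - [-5,1.5,3.3,0,0,22]

```text
time: 14.52
eef_pos: [528.2, -2.6, 102.0]
eef_rot: [1.464, 2.756, 0.048]
wrist_force: [-0.3, -0.2, -0.2]
opening: 0.7
```

Run:
```python
from h import *
row((529,-2.5,62),70,0)
```

```text
14.52 [528.2  -2.6 102. ] F [-0.26 -0.17 -0.18] row [-0.02 -0.08  4.  ] [ 0.41 -0.16 10.81]
```

Call:
play_rows:
  commands:
    - [0,-0.1,1,0.4,-0.2,10.8]
    - [0,-0.1,2,0.4,-0.2,10.8]
    - [0,-0.1,3,0.4,-0.2,10.8]
    - [0,-0.1,4,0.4,-0.2,10.8]
    - [0,-0.1,4,0.4,-0.2,10.8]
    - [0,-0.1,4,0.4,-0.2,10.8]
    - [0,-0.1,4,0.4,-0.2,10.8]
    - [0,-0.1,4,0.4,-0.2,10.8]

```text
time: 15.18
eef_pos: [528.8, -2.5, 62.0]
eef_rot: [2.57, 1.801, -0.001]
wrist_force: [1.6, -0.1, -0.4]
opening: 0.0
```

Run:
```python
from h import *
row((528.4,-3,50),70,0)
row((528.4,-3,62),70,0)
i=read_camera("wrist"); s=manip.state(); C=cam("wrist",s); print("exp dome ctr",proj(C,(528.4,-2.9,73)),"mirror",proj(C,(557.5,77,72)))
cv2.imwrite("pics/wr3.png",i)
h=cv2.cvtColor(i,cv2.COLOR_BGR2GRAY)
c=cv2.HoughCircles(cv2.medianBlur(h,3),cv2.HOUGH_GRADIENT,1,20,param1=100,param2=15,minRadius=14,maxRadius=24)
print(None if c is None else [x for x in c[0].round(1).tolist() if 240<x[0]<400 and 180<x[1]<340])
```

```text
15.18 [528.8  -2.5  62. ] F [ 1.58 -0.08 -0.45] row [-0.05 -0.02  1.2 ] [0.03 0.03 0.01]
15.18 [528.8  -2.5  62. ] F [ 1.58 -0.08 -0.45] row [-0.06 -0.02 -0.  ] [0.03 0.03 0.01]
exp dome ctr [314.70982393 277.26383232] mirror [314.4289093  114.13874927]
[[318.5, 272.5, 22.299999237060547]]
```

Call:
play_rows:
  commands:
    - [0.1,0.1,0.5,0,0,0]
    - [0.1,0.1,1,0,0,0]
    - [0.1,0.1,1.4,0,0,0]
    - [0.1,0.1,1.8,0,0,0]
    - [0.1,0.1,2.1,0,0,0]
    - [0.1,0.1,2.1,0,0,0]
    - [0.1,0.1,2.1,0,0,0]

```text
time: 15.82
eef_pos: [531.5, -2.1, 42.8]
eef_rot: [2.561, 1.809, 0.002]
wrist_force: [-1.9, -0.5, 1.3]
opening: 0.7
```

Run:
```python
from h import *
i=chk(4,sv="r1.png")
diff(i,(345,225,40,40));
```

```text
16.02 [531.9  -2.1  43.2] F [-0.69  0.15  1.4 ] std [0.47 0.79 0.72]
changed 594 (np.float64(368.1599326599327), np.float64(244.78114478114477), np.int64(225), np.int64(264))
```

Run:
```python
from h import *
i=chk(4)
row((529.5,-3,41),70,0); s=manip.state(); print(s["joint_positions"].round(3),s["qd"].round(3),s["effort"].round(2),s["wrist_torque"].round(2))
print(i[225:265:3,345:385:4].mean(2).astype(int))
```

```text
16.22 [531.8  -2.   43.1] F [-0.49  0.1   0.9 ] std [0.59 0.14 0.36]
16.22 [531.8  -2.   43.1] F [-0.62  0.04  1.27] row [-0.17 -0.19  0.21] [0.08 0.02 0.09]
[-0.146  0.512  1.701 -0.004  0.922  0.198] [-0.002  0.002 -0.     0.001  0.     0.   ] [-4.000e-02 -4.618e+01 -1.937e+01  6.000e-02 -1.600e-01  0.000e+00] [0.   0.02 0.02]
[[177  28  36  33  42  27 227 123  37  55]
 [132  32  35  32  35  12 169 130  24  44]
 [ 38  33  33  30  27  19 171 106  32  51]
 [146  15  36  14   3  15 174  84  46  46]
 [207 116  76 139 134  88  91  94  47  31]
 [255 255 255 145 142 211 137 151  42  32]
 [255  19  26  36 129  83  89 137  43  39]
 [255  35  36  41  43  97 118 117  48  47]
 [255 167  83  44  37  92  95 103  42  38]
 [255  53  55  57  47 123 126 146  63  73]
 [255  50 106 104 104  44 112  60  64  62]
 [255  46  35 140 104 103  50  60  59  53]
 [255  32 200  96 111 113 124  57  53 117]
 [255  45 120 118 115 114 118 120 117 117]]
```

Call:
play_rows:
  commands:
    - [-0.05,-0.1,0.3,0,0,0]
    - [-0.1,-0.2,0.6,0,0,0]
    - [-0.1,-0.2,0.8,0,0,0]
    - [-0.1,-0.2,0.8,0,0,0]
    - [-0.1,-0.2,0.8,0,0,0]
    - [-0.1,-0.2,0.8,0,0,0]

```text
time: 16.72
eef_pos: [530.2, -2.5, 35.2]
eef_rot: [2.56, 1.807, 0.004]
wrist_force: [2.0, -0.1, 3.8]
opening: 0.3
```

Run:
```python
from h import *
i=chk(5,sv="r2.png")
C=cam("scene"); n=(-ay-ax)/2**.5
for z in (60,45,38,31,27):
    ins=180*(1-np.sqrt(1-((60-z)/180)**2)); print(z,proj(C,mt(-42.5,-127.5,z)-n*ins).round(1))
for f in("scene0.png","r1.png","r2.png"):
    b=cv2.imread("pics/"+f); print(f); print(b[232:258,352:374].mean(2).astype(int)[:, ::2])
```

```text
16.97 [529.8  -2.4  35.1] F [ 2.55 -0.57  3.48] std [0.63 0.56 0.3 ]
60 [373.3 238.8]
45 [372.6 245.4]
38 [372.  248.4]
31 [371.4 251.5]
27 [370.9 253.2]
scene0.png
[[ 48  39  43  39  39  39  37  97 248 188 253]
 [ 49  48  36  30  35  45  41  99 213 177 255]
 [ 41  52  40  18   9  24  34  99 245 240 231]
 [ 13  30  21 125 151 161  68 113 192 184 201]
 [255 255 255 255 255 255 255 245 236 236 254]
 [255 255 255 255 254 254 255 255 244 234 247]
 [255 255 255 255 255 255 255 255 255 246 255]
 [159 211 206 156 192 197 198 157 100 118 214]
 [228 228 220 210 207 205 200 189 232 186 255]
 [ 66  54 102 138 160 169 156 207 178 112 233]
 [ 39  59 100 102 124 125 118 168 254 254 198]
 [ 47  60  74  85 129 114 110 123 134 145 213]
 [ 70  63  61  68 122 105  96 126 110 107 190]
 [ 73  70  71  69  86  80  78 134 121 211 206]
 [ 65  66  73  69  81  77  75 119 202 213 214]
 [ 63  70  66  72  87  77  70 182 216 211 214]
 [ 60  74  68  84  83  86  89 191 183 184 186]
 [155  78  86  94  84  70  80  96  88  92  93]
 [166 114  75  80  71  64  85 162  66  70  91]
 [ 74  60  59  57  55  53 120 193 216 206 
[... 2047 characters left out ...]
 255 197 146 159 254 255 207  81  82 152]
 [255 255 219 153 150 159 250 212 177 137 119]
 [224 223 198 154 130 135 246 195 134 105 117]
 [ 97 138 162 168 148 153 149 126 117 116 118]
 [ 30  40  45  49  52  45  47  94 116 115 118]
 [ 21  36  29  38  42  80  73 121 112 113 113]
 [163  33  46  93  41  41  47 102  97  96  94]
 [172  91  42  50  42  30  84  89  90  90 111]
 [ 76  63  62  59  99 113 255  88 122 117 120]
 [ 54  58  61  47  50  74 126 108 120 129 128]
 [ 56  57  49  45  45  44 101 122 103 101 101]
 [ 56  49  42  45  48  44  53 112 109 111 143]
 [ 29  22  58  37  37  42  46  59 110 113  74]
 [179 240 136 102 106  60  42  43  58  61  55]
 [206  41 211 102 106 107  63  48  56  56  62]]
```

Call:
play_rows:
  commands:
    - [0,0,0.2,0,0,0]
    - [0,0,0.4,0,0,0]
    - [0,0,0.6,0,0,0]
    - [0,0,0.8,0,0,0]
    - [0,0,0.85,0,0,0]
    - [0,0,0.85,0,0,0]
    - [0,0,0.85,0,0,0]

```text
time: 17.55
eef_pos: [529.3, -2.7, 26.5]
eef_rot: [2.561, 1.808, 0.002]
wrist_force: [0.4, -1.1, 7.3]
opening: 0.2
```

Run:
```python
from h import *
i=chk(6,sv="r3.png")
print(i[236:258,350:376].mean(2).astype(int)[:, ::2])
```

```text
17.85 [529.3  -2.7  26.6] F [ 1.03 -2.14  7.06] std [0.52 0.56 0.41]
[[ 26  35  37 155 174 174 172 174 118 176 174 182  26]
 [ 30  35  21 188 170 168 166 170 130 146  80 175  27]
 [ 33  40  19 182 172 167 150 178 141 181 177 202  26]
 [ 30  32  16 166 175 173 171 107 124  79  81 141  70]
 [ 26  24  13 113 177 173 173 100 128 178 174 194  67]
 [ 33  29  14  97 142 163 173 108 112 118  78 172  64]
 [ 33  31  35 112 107 131 132  81 119 183 178 174  79]
 [ 30  29  36  42  87 134 120  83 117  89  85 153  92]
 [ 27  35  32  34  37 129 112  78 110  99 122 120 101]
 [  6   9  18  31  33  48  40  59 121 118 119 120  87]
 [255 255 148  57  26  24  15  44 105 119 118 118  93]
 [252 254 255 142 155 176 229 183  90 116 120 119  93]
 [255 250 254 193 144 155 255 255  96 105 112 114  81]
 [210 234 253 255 252 151 164 255 243 122  94  93  75]
 [154 215 214 223 207 128 145 169 252 150  90 110  76]
 [ 73  75  87 104 187 140 134 126 173 142 117 119  84]
 [ 63  50  40  43  54 114  95 165 105 117 129 128  88]
 [ 59 106  45  46  40  48 111 167 114 100 101 103  82]
 [ 53  51  43  46  48  42  49  65 110 110 112 145  60]
 [ 41  33  30  40  48  48  45  41  60 114 114  76  55]
 [ 30 142 228  49  41  47  45  46  42  58  63  56  61]
 [117 211  42 218  30  41  42  44  57  60  58  61  62]]
```

The right pointer is at about 32–33 and the notch at about 31–31.5. I'll press 0.8 mm more and hold.

Call:
play_rows:
  commands:
    - [0,0,0.08,0,0,0]
    - [0,0,0.08,0,0,0]
    - [0,0,0.08,0,0,0]
    - [0,0,0.08,0,0,0]
    - [0,0,0.08,0,0,0]
    - [0,0,0.08,0,0,0]
    - [0,0,0.08,0,0,0]
    - [0,0,0.08,0,0,0]

```text
time: 18.52
eef_pos: [529.3, -2.7, 25.8]
eef_rot: [2.561, 1.808, 0.002]
wrist_force: [0.7, -1.4, 7.3]
opening: 0.3
```

Run:
```python
from h import *
i=chk(8,sv="r4.png")
print(i[244:254,350:376].mean(2).astype(int)[:, ::2])
hs=cv2.cvtColor(i,cv2.COLOR_BGR2HSV)
print("sat",hs[240:257,362:377,1])
```

```text
18.92 [529.3  -2.7  25.8] F [ 0.7  -1.81  7.45] std [0.53 0.46 0.3 ]
[[ 30  39  36  31  37 130 109  79 110  99 117 119 101]
 [ 12  20  34  34  34  48  45  59 120 115 118 117  91]
 [236  87  12  21  27  32  29  57 106 117 143 120  93]
 [255 255 201 180 120  91  81  20  95 116 123 118  91]
 [249 251 255 142 149 150 255 255 112 111 113 114  78]
 [248 255 255 255 199 147 168 255 112  81  96  98  72]
 [210 220 210 208 255 154 162 170 255 200  84 108  77]
 [ 75 107 168 178 221 129 133 127 158 141 116 119  86]
 [ 62  51  52  54  62 128 121 136 104 117 126 128  89]
 [ 59  99  68  41  37  98 107 161 118 100 105 102  83]]
sat [[ 90  90 121 182  31  14   7   6   9  12  18  92 166 128 115]
 [ 97  92 115 188  57   9   9   9  10  10  14 120 176 117 125]
 [101  96 127 184  52   9  10   6   9  13  14 120 164 123 125]
 [105  93 134 182  83  12  52  49  52  56  10 110 160 119  95]
 [ 89  64 114 162 158 157 162 162 167 165 151 157 154 131 116]
 [121  86 152 162 161 158 162 159 158 158 161 158 153 131 111]
 [170 142 163 161 158 154 153 153 151 154 156 162 145 121  92]
 [ 67 103 255 186 170 159 159 155 156 155 155 155 153 114 104]
 [  0   0   0  20 168 167 159 158 156 155 155 157 151 125 118]
 [  2   5   0  21 128 169 182 173 159 160 153 158 153 128 141]
 [  3   5   6   8   0  18  31  53 170 157 158 165 142  94  68]
 [  6   2   4  10  40  47  54 132 161 156 160 140  70  64  40]
 [  8   6   2  18 127 169 165 164 162 158 163 100  38  51  27]
 [ 23  27   6  17 129 183 178 172 168 175 176 125  50  33  20]
 [ 22  18  18  10  28  33  20  17  20  20   2   3  21  38  28]
 [ 29  15  23  22  20   5   9  13   9  15  26  40  32  24  27]
 [ 17  11  16  27  17  20  25  20  24  20  22  28  35  23  23]]
```

Call:
play_rows:
  commands:
    - [0,0,0.07,0,0,0]
    - [0,0,0.07,0,0,0]
    - [0,0,0.07,0,0,0]
    - [0,0,0.07,0,0,0]
    - [0,0,0.07,0,0,0]
    - [0,0,0.07,0,0,0]
    - [0,0,0.07,0,0,0]
    - [0,0,0.07,0,0,0]

```text
time: 19.58
eef_pos: [529.3, -2.7, 25.1]
eef_rot: [2.561, 1.808, 0.002]
wrist_force: [0.8, -1.6, 8.8]
opening: 0.7
```

Call:
play_rows:
  commands:
    - [0,0,-0.8,0,0,0]
    - [0,0,-1.6,0,0,0]
    - [0,0,-2.4,0,0,0]
    - [0,0,-4,0,0,0]
    - [0,0,-6,0,0,0]
    - [0,0,-9,0,0,0]
    - [0,0,-12,0,0,0]
    - [0,0,-12,0,0,0]

```text
time: 20.25
eef_pos: [531.0, -2.0, 150.5]
eef_rot: [2.557, 1.805, 0.012]
wrist_force: [1.2, -0.3, 0.4]
opening: 0.8
```

Call:
play_rows:
  commands:
    - [0,0,0,0,0,0]
    - [0,0,0,0,0,0]
    - [0,0,0,0,0,0]
    - [0,0,0,0,0,0]

```text
time: 20.58
eef_pos: [527.9, -1.7, 143.6]
eef_rot: [2.563, 1.809, -0.001]
wrist_force: [-0.9, 0.3, 0.0]
opening: 0.5
```

Run:
```python
from h import *
i=chk(3,sv="end.png")
diff(i,(345,225,40,40)); diff(i,(235,290,45,50))
b=cv2.imread("pics/scene0.png"); print(b[234:242,350:356].mean(2).mean(1).astype(int),i[234:242,350:356].mean(2).mean(1).astype(int))
for bx in((358,295,60,40),(180,280,45,35),(322,222,26,14)): diff(i,bx)
```

```text
20.73 [528.5  -1.8 144.1] F [ 0.05 -0.16  0.13] std [0.27 0.16 0.35]
changed 65 (np.float64(378.4153846153846), np.float64(241.15384615384616), np.int64(225), np.int64(250))
changed 0 
[ 40  17 255 255 255 200 230  69] [ 24   2 255 255 255 204 233  72]
changed 0 
changed 4 (np.float64(197.5), np.float64(294.5), np.int64(290), np.int64(299))
changed 16 (np.float64(342.25), np.float64(224.3125), np.int64(223), np.int64(227))
```

Both pointers are back at their starting pixels and nothing loose has moved. The arm is well clear, so I'm handing in.

```bash
python3 -c "
from rig import manip
print(manip.job_done())"
```

```text
the job is handed in; nothing more can be done
None
```

I pressed the left dome and then the right, held each for at least a second, let the plate spring back after each, and handed the job in at about 21 s. No verdict was reported.

| Corner | Notch height (mm) | Pointer while held (mm) | Press force (N) | How well the notch height is known |
|---|---|---|---|---|
| Left | about 26 | about 26.5 | 8.5 | Raw readings were 23–26; I took the stated lower limit of 26. |
| Right | about 31 | about 31, then about 30 | 7.5 | Two camera views gave 28.6–32.3, so about ±2. |

The pointer heights come from the scene pictures and the spring force, which agreed within about 1–2 mm. The right notch is the least certain figure: I judged it from a few scene pixels and a wrist view taken short of the tilt I wanted.

**Final check:** both pointers and the left rider showed the same pixels as at the start. The graver, dish and loupe areas were unchanged apart from a few stray pixels. The wrist force was about zero, with the arm raised well clear.

**What disagreed:**
- **Fingertips:** they end about 35–39 mm above the TCP the state reports. The first descent met no force at the expected height, so I found contact by force and pictures instead.
- **Right rider view:** the arm could not reach the planned pose because the last joint came to its range limit, at about -3.1.
- **Right press:** while I pressed the right corner, the measured pose was up to about 2 mm off the command. I worked from the measured one.

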